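Peel the stuck top tray and show it to the reader

ROBOT

A 6-joint arm with a two-finger parallel gripper is mounted at the origin on the work surface. World frame = base frame: x ahead of the robot, y to its left, z up, the work surface at z = 0. Lengths are in m, angles in rad, forces in N, time in s.
With the tool pointing down it reaches from about 0.375 to 0.925 m from the base axis. Payload 5.7 kg.
Tool frame: the origin (TCP) lies at the very end of the fingers, on their centre line; the grasp point (between the pads) lies 19 mm behind it; x points along the fingers, y is the direction in which the jaws open and shut, and the axes are right-handed (so a half turn about x gives the same grasp; the last joint's range is limited). The gripper opens to 85 mm and grips with 20 to 120 N. Pads are 22 mm wide; open, the fingers measure 114 mm over their backs; the gripper's body (76 mm by 85 mm) begins 54 mm behind the grasp point. The pads swing forward as they close: fully open they stand 13 mm farther back than shut.
Start: joints at [-1.419, 0.359, 1.51, -0, 1.272, -0.115], TCP at [0.158, -0.579, 0.231] pointing down, gripper open.
Joint ranges: [-2.97, 2.97], [-1.01, 2.36], [0.21, 2.38], [-0.96, 4.11], [0.2, 2.71], [-2.98, 2.98]. Speed limits (rad/s): [2.39, 2.39, 3.14, 3.14, 3.14, 3.14].

INTERFACE

Orientations are given as a 3x3 rotation matrix whose columns are the frame's x, y, z axes.
In Python, from bench import r, cams, job_done gives the robot as it stands. The module is installed in compiled form; this text tells all that it offers.
- The arm moves only by the shell command python3 -m crank 'ROWS' [FORCE]. ROWS is JSON, a list that holds one entry, the list of rows, each a list of 7 numbers: the shift along the tool's x, y, z in mm, then the turn, a rotation vector about the tool's x, y, z in rad, then the opening, from -1 (shut) to 1 (fully open). A call has 1 to 12 rows; each row shifts and turns the commanded pose from where the row before left it, along the tool's axes as they then stand; what a row does not reach is not made up. A row lasts 1/12 s, in which the tool goes at most 41.7 mm and 7.16 degrees, less where a joint would pass 70% of its speed; a pose out of reach is approached as far as the arm can. A call is refused whole if a number of a shift passes 41.7 or a number of a turn 0.125, either way. A call with a gripper value outside its range is refused whole. The fingers move at their own pace and stop on an object; FORCE is the grip in N (left out, the last holds). Time passes only in rows, so rows that do not move let the fingers close. It gives the time, the measured TCP pose, the force and the opening at its end, in the units of the state.
- r.get_obs(): the state, without advancing time (a new reading comes with each control period).
- cams.grab_frame(name): name is "side" or "top"; returns a dict with "pixels" (420x560x3 uint8, red, green, blue), "mtx" (3x3 intrinsics, pixels), "R" (3x3) and "t" (3): a world point X has camera coordinates R X + t. Camera axes: x right, y down, z forward; pixel columns grow to the right and rows downward; lengths in m; the calibration is good to about 2 mm. A picture is of the moment at which its call begins. There is no depth.
- job_done(): hands the job in, once; it reports no verdict.
The state is a dict: "t": time; "joints": joint angles; "joint_vel": joint speeds; "joint_efforts": joint torques, N m; "tcp_pos": TCP position; "eef_rot": TCP orientation; "ft_force": force on the tool from outside, world axes, zero at the start; "torque": the same for the moment, N m; "finger_gap": opening from 0.0 (shut) to 1.0 (fully open).
Only numpy, scipy, OpenCV 4.12 (cv2) and the standard library are available. Lean on these libraries where they do the work, as an engineer would, in place of code of your own. Each camera call takes 0.05 s, during which the arm holds its last target. There are 200 camera calls.

TASK

Take the steel weight out of the orange parts bin and set it down in the square black pocket on the toe of the tray stand so that the stand stays down, then peel the paint-stuck top tray off the stack by its orange ear: tilt that corner up about 3 cm first while the opposite corner still sits on the stack. Carry the tray to the black reader and finish while still holding it there, level and still, its middle over the reader's window and its underside about 10 cm above it. Do not drop the weight, leave it in the pocket, keep the stand flat in its place on the bench, and leave the other parts and tools where they are.

Things in the scene. Friction and masses are not known exactly. Their poses are not given: they have to be found in the camera images.
- weight: Plain upright steel cylinder with a thin brass band, 40 mm in diameter, 60 mm tall, about 0.6 kg; it stands in one of the three compartments of the orange bin (which one varies). Origin at the centre of its underside, z up along its axis.
- bin: Fixed orange open parts bin, 245 (x) by 85 (y) by 26 mm tall, walls and floor 5 mm, with three compartments in a row along its x axis, about 80 mm apart. Origin at the centre of its underside. The compartments hold the weight, the nozzle and the collar, in any order.
- stand: Loose aluminium tray stand, 0.28 kg, flat on the bench, the lower, dark aqua trays fixed in it. Origin on the bench under the stack's middle, z up; x runs to the orange ear's corner and on to the toe, which ends at x = 200 mm. The lower trays' 150 mm square rim has its corners on the x and y axes; its top, where the top tray's rim lies, is 44 mm up. Peeling tips it unless the weight is on the toe.
- pocket (a point): Centre of the floor of the square pocket on the stand's toe, at x = 165 mm, 8 mm above the bench. The pocket is 48 mm square inside, with black walls 8 mm high and 8 mm thick.
- tray: Loose top tray, aqua with paint spots, 0.12 kg: square rim, 150 mm side, 4 mm thick, its corners on the tray's x and y axes (106 mm from the middle), round a well that nests 26 mm deep, below the rim's underside. Origin at the middle of the rim's underside, z up; x points to the corner with the orange ear.
- tray_ear (a point): Centre of the orange upright grip ear on the tray's corner, 88 mm along the tray's x axis and 19 mm above the rim's underside. The ear is a block 26 mm along the tray's x, 10 mm along its y (grip it across this) and 30 mm tall, from the rim's top (4 mm above its underside) up.
- tray_near (a point): Point on the rim's underside at the ear's corner, 100 mm along the tray's x axis from its middle. Four tacky paint dabs, one at each side's middle, grip the tray's wall with about 4 to 5 N each over the first 7 to 10 mm of lift there; peeling takes 5 to 10 N at the ear.
- tray_far (a point): Point on the rim's underside at the corner opposite the ear, 100 mm from the middle along minus x. Raised by the ear, the tray turns about this corner; all dabs have let go at a tilt of about 0.15 rad.
- tray_mid (a point): Middle of the underside of the tray's well, 26 mm below the tray's origin.
- reader: Fixed black reader box, 90 by 90 mm and 50 mm tall, with a round dark window in a cream ring on top. Origin at the centre of its underside.
- window (a point): Centre of the reader's window, on its top, 50 mm above the bench.
- nozzle: Grey cone-shaped nozzle, 34 mm in diameter, 34 mm tall, in the bin; leave it. Origin at the centre of its underside.
- collar: Brass collar, 38 mm outside diameter, 12 mm tall, in the bin; leave it. Origin at the centre of its underside.
- thermometer: Pistol-shaped hand-held thermometer, grey, black and yellow, lying on its side, about 100 by 130 by 40 mm; leave it. Origin on its underside, where barrel and handle meet.
- adapter: Black power adapter block, 80 by 52 by 34 mm with two metal pins; leave it. Origin at the centre of its underside.
Not all that is in view belongs to the job. What is meant by the tray is not green or red, and is the larger of those in its own colour.

How it is judged:
By the outcome, as a careful person would: the job done as asked, in the order asked, and still so for the second after the job is handed in, while the arm keeps its last pose, push and grip.
It also fails if it takes over 58 s, if anything falls off the work surface, if the arm or the gripper's body presses on something with over 40 N, if the wrist force passes 120 N, or if a joint passes its speed limit or range.

## Working session

There is one attempt and no reset: what is moved stays moved. The work goes in short steps, Python scripts to look and compute and a shell command to move; the robot and the scene stay as the last step left them, time stands still between calls to the robot, and variables do not carry over. Pictures are saved under pics/ and viewed, about 8 in all and at most 12, crops included, and the job is handed in when it is done.

```bash
mkdir -p pics; cat > h.py <<'E'
import numpy as np, cv2
from bench import r, cams
def grab(name, fn=None):
    f=cams.grab_frame(name); 
    if fn: cv2.imwrite('pics/'+fn, f['pixels'][:,:,::-1])
    return f
def ray(f,u,v,z):
    R,t,K=map(np.array,(f['R'],f['t'],f['mtx']))
    c=-R.T@t; d=R.T@np.linalg.solve(K,[u,v,1.]); return c+d*(z-c[2])/d[2]
def proj(f,X):
    p=np.array(f['mtx'])@(np.array(f['R'])@np.array(X)+np.array(f['t'])); return p[:2]/p[2]
E
python3 - <<'E'
from h import *
import pickle
for n in('top','side'):
    f=grab(n,n+'0.png'); pickle.dump(f,open(n+'0.pkl','wb'))
    R,t=np.array(f['R']),np.array(f['t']);print(n,-R.T@t,R[2],f['mtx'][0][0])
o=r.get_obs();print(o['t'],o['eef_rot'],o['tcp_pos'],o['finger_gap'])
E
```

```text
top [2.84510857e-01 1.54685034e-03 1.59337294e+00] [ 0.16928313  0.00431317 -0.98555802] 474.3648588240828
side [ 0.21635554 -0.85541648  1.04423859] [ 0.22789471  0.65461376 -0.72079458] 476.5361099056164
0.1 [[-2.44985941e-04  2.63642045e-01 -9.64620553e-01]
 [ 1.63079949e-03 -9.64619194e-01 -2.63642088e-01]
 [-9.99998640e-01 -1.63769131e-03 -1.93629171e-04]] [ 0.15809142 -0.57818417  0.23053893] 0.9998586307129643
```

View pics/top0.png

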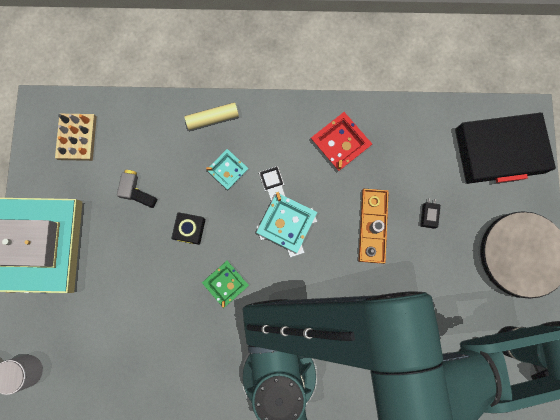

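View pics/side0.png

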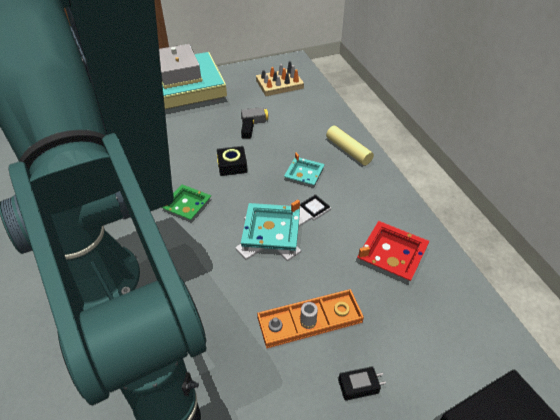

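Candidates for the tray in the top view are large aqua (286,222), small aqua (227,170), red (341,142) and green (226,284). The large aqua one is on the stand with the pocket at (271,179). For the weight, the bin holds a tall cylinder (377,227), a collar (374,201) and a cone (371,252), so it is the middle one. I'll check this in a close crop.

```bash
python3 - <<'E'
from h import *
import pickle
f=pickle.load(open('top0.pkl','rb'));s=pickle.load(open('side0.pkl','rb'))
a=cv2.resize(f['pixels'][155:275,165:395],None,fx=3.4,fy=3.4,interpolation=cv2.INTER_CUBIC)[:, :, ::-1]
cv2.imwrite('pics/crop1.png',a)
def blobs(f,lo,hi,mn,z,box=None):
    hsv=cv2.cvtColor(f['pixels'],cv2.COLOR_RGB2HSV); m=cv2.inRange(hsv,lo,hi)
    c,_=cv2.findContours(m,cv2.RETR_EXTERNAL,cv2.CHAIN_APPROX_NONE)
    for k in c:
        if mn<cv2.contourArea(k)<6000:
            R=cv2.minAreaRect(k); M=cv2.moments(k);u=M['m10']/M['m00'],M['m01']/M['m00']
            print(np.round(u,1),cv2.contourArea(k),np.round(ray(f,*u,z),4),'box',[np.round(ray(f,*p,z)[:2],4).tolist() for p in cv2.boxPoints(R)])
print('aqua top');blobs(f,(80,70,90),(98,255,255),300,.048)
print('aqua side');blobs(s,(80,70,90),(98,255,255),300,.048)
print('orange top');blobs(f,(8,150,120),(18,255,255),8,.026)
print('orange side');blobs(s,(5,150,120),(18,255,255),15,.026)
print('black top');blobs(f,(0,0,0),(180,255,45),100,.016)
E
```

```text
aqua top
[525.7 402. ] 542.0 [-0.0561 -0.7619  0.048 ] box [[-0.0692, -0.6506], [-0.017, -0.867], [-0.0441, -0.8716], [-0.096, -0.6559]]
[472.2 393.5] 846.0 [-0.0345 -0.5983  0.048 ] box [[-0.0596, -0.4977], [0.0635, -0.6027], [-0.0002, -0.686], [-0.1215, -0.5807]]
[420.9 396.9] 2000.0 [-0.0475 -0.4395  0.048 ] box [[0.0118, -0.3504], [0.0378, -0.5026], [-0.1096, -0.5215], [-0.1348, -0.3718]]
[275.4 362.4] 550.0 [0.0459 0.0119 0.048 ] box [[0.0736, 0.0656], [0.0851, -0.0361], [0.0187, -0.0438], [0.0074, 0.0572]]
[516.2 355.3] 888.0 [ 0.082  -0.7419  0.048 ] box [[0.1141, -0.6568], [0.1607, -0.8813], [-0.0106, -0.9023], [-0.0555, -0.682]]
[409.7 334.6] 3175.5 [ 0.1384 -0.41    0.048 ] box [[0.2268, -0.3067], [0.2617, -0.4695], [0.0501, -0.5056], [0.0167, -0.3465]]
[ 39.3 244.7] 3402.5 [0.3992 0.7888 0.048 ] box [[0.2533, 0.905], [0.5481, 0.9348], [0.5482, 0.6919], [0.2536, 0.6698]]
[286.2 222.8] 1930.5 [ 0.4862 -0.0147  0.048 ] box [[0.4528, 0.0843], [0.59, 0.0203], [0.5241, -0.1155], [0.3888, -0.05]]
[227.6 169. ] 798.0 [0.6642 0.1847 0.048 ] box [[0.6596, 0.2564], [0.7373, 0.1904], 
[... 2699 characters left out ...]
 [[0.1313, -0.0122], [0.1606, -0.0163], [0.1525, -0.0786], [0.1232, -0.0743]]
[508.6 335.5] 764.5 [ 0.1386 -0.7366  0.016 ] box [[0.1069, -0.5161], [0.2119, -0.8968], [0.1623, -0.9064], [0.0584, -0.5277]]
[328.9 300.3] 532.5 [ 0.2386 -0.1585  0.016 ] box [[0.2328, 0.0932], [0.2745, -0.4589], [0.2466, -0.4597], [0.2052, 0.0908]]
[489.2 257.5] 249.0 [ 0.3877 -0.6883  0.016 ] box [[0.5138, -0.6473], [0.5319, -0.7558], [0.2643, -0.7784], [0.247, -0.673]]
[143.4 198. ] 234.5 [0.5658 0.4692 0.016 ] box [[0.5673, 0.5186], [0.6015, 0.5063], [0.5663, 0.4224], [0.5323, 0.435]]
[504.2 147.5] 5174.0 [ 0.7658 -0.7608  0.016 ] box [[0.8481, -0.5924], [0.899, -0.9181], [0.6842, -0.9287], [0.6354, -0.6101]]
```

View pics/crop1.png

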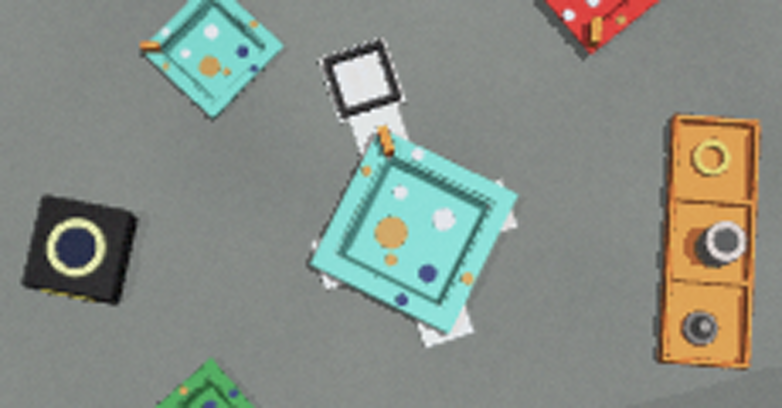

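The crop confirms the choice. The large aqua tray has its ear at crop (385,140), the pocket is at (362,80), the weight's grey top at (725,242), between the collar (711,157) and the nozzle (701,326), and the reader ring at (76,246). Now I'll cast the rays.

```bash
python3 - <<'E'
from h import *
import pickle
f=pickle.load(open('top0.pkl','rb'));s=pickle.load(open('side0.pkl','rb'))
def comp(f,seed,tol,r):
    # connected region of similar colour near seed, its hull centre
    p=cv2.cvtColor(f['pixels'],cv2.COLOR_RGB2BGR).copy();m=np.zeros((422,562),np.uint8)
    cv2.floodFill(p,m,seed,0,(tol,)*3,(tol,)*3,cv2.FLOODFILL_MASK_ONLY|cv2.FLOODFILL_FIXED_RANGE|4)
    c=cv2.findContours(m[1:-1,1:-1],cv2.RETR_EXTERNAL,cv2.CHAIN_APPROX_NONE)[0][0]
    M=cv2.moments(cv2.convexHull(c));return np.array([M['m10'],M['m01']])/M['m00'],cv2.contourArea(c),cv2.minAreaRect(c)
for n,g,sd in(('top',f,(271,179)),('side',s,(314,206))):
    u,a,b=comp(g,sd,60,0);print('pocket floor',n,u,a,ray(g,*u,.008),b)
def ring(f,box):
    x0,y0,x1,y1=box;hsv=cv2.cvtColor(f['pixels'],cv2.COLOR_RGB2HSV)[y0:y1,x0:x1]
    m=cv2.inRange(hsv,(18,40,120),(40,255,255));p=cv2.findNonZero(m);e=cv2.minAreaRect(cv2.convexHull(p));return np.array(e[0])+(x0,y0),e
for n,g,b in(('top',f,(175,215,200,241)),('side',s,(218,147,246,166))):
    u,e=ring(g,b);print('ring',n,u,e,ray(g,*u,.05))
# weight top: low-saturation within the bin
for n,g,b,z in(('top',f,(362,215,388,240),.06),('side',s,(296,292,322,332),.06)):
    x0,y0,x1,y1=b;hsv=cv2.cvtColor(g['pixels'],cv2.COLOR_RGB2HSV)[y0:y1,x0:x1]
    m=cv2.inRange(hsv,(0,0,0),(180,90,255));p=cv2.findNonZero(m)[:,0]+(x0,y0)
    print('wt',n,p.min(0),p.max(0),p.mean(0))
c=np.array([.488,-.014])
for g in(f,s):print('proj weight top at guess',proj(g,[.482,-.312,.06]))
cv2.imwrite('pics/wside.png',cv2.resize(np.hstack([s['pixels'][285:345,285:345],f['pixels'][197:257,345:405]])[:,:,::-1],None,fx=6,fy=6,interpolation=cv2.INTER_NEAREST))
E
```

```text
pocket floor top [270.80848861 177.69875776] 146.0 [0.64605361 0.04027457 0.008     ] ((270.9000549316406, 177.6999969482422), (12.649109840393066, 13.281566619873047), 71.56504821777344)
pocket floor side [314.34482759 205.63218391] 116.0 [0.64689598 0.04423427 0.008     ] ((314.2752990722656, 205.6404571533203), (11.553977012634277, 14.415971755981445), 57.9946174621582)
ring top [186.63076973 229.95384598] ((11.630769729614258, 14.953845977783203), (16.620655059814453, 22.326250076293945), 7.125016689300537) [0.45626512 0.31062456 0.05      ]
ring side [231.  154.5] ((13.0, 7.5), (11.0, 16.0), 90.0) [0.46565615 0.31107786 0.05      ]
wt top [370 219] [387 239] [378.19767442 226.60465116]
wt side [296 292] [321 328] [307.79816514 307.22568807]
proj weight top at guess [377.62613115 225.35256099]
proj weight top at guess [309.31612445 309.98569388]
```

View pics/wside.png

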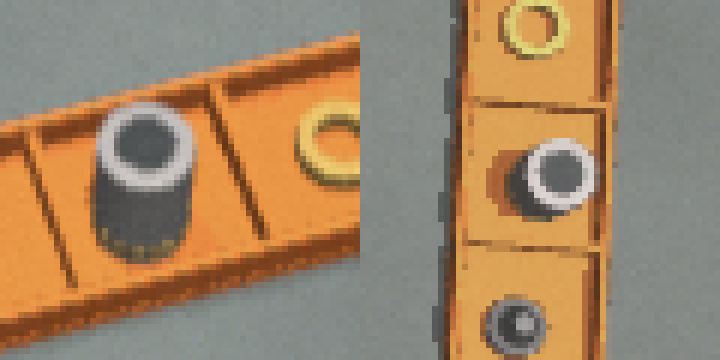

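```bash
cat >> h.py <<'E'
PS=0.337
ux=np.array([np.cos(PS),np.sin(PS),0]); uy=np.array([-ux[1],ux[0],0])
def to(T,yaw=True):
    o=r.get_obs();R=np.array(o['eef_rot']);p=np.array(o['tcp_pos'])
    print('t',round(o['t'],2),'tcp',np.round(p,4),'gap',round(o['finger_gap'],3),'F',np.round(o['ft_force'],1))
    from scipy.spatial.transform import Rotation as Ro
    Rt=np.stack([[0,0,-1],-uy,-ux],1)
    print('shift mm',np.round(R.T@(np.array(T)-p)*1000,1),'turn',np.round(Ro.from_matrix(R.T@Rt).as_rotvec(),3))
E
python3 - <<'E'
from h import *
import pickle
f=pickle.load(open('top0.pkl','rb'));s=pickle.load(open('side0.pkl','rb'))
print(ray(f,377.9,225.6,.065),ray(s,308.7,308.7,.065))
print('win',ray(f,187.1,227.2,.05),ray(s,231.5,155,.05))
to([.4825,-.312,.12])
E
```

```text
[ 0.4805648  -0.31185246  0.065     ] [ 0.48060513 -0.311057    0.065     ]
win [0.46534826 0.30956239 0.05      ] [0.46648997 0.30811967 0.05      ]
t 0.1 tcp [ 0.1581 -0.5782  0.2305] gap 1.0 F [-0.1  0.1 -0. ]
shift mm [ 110.9 -171.1 -383.1] turn [-0.07  -0.     0.002]
```

```bash
python3 -m crank '[[[0,0,0,-0.07,0,0,1],[5,-13,-32,0,0,0,1],[5,-13,-32,0,0,0,1],[8,-13,-32,0,0,0,1],[8,-13,-32,0,0,0,1],[10,-13,-32,0,0,0,1],[10,-13,-32,0,0,0,1],[10,-13,-32,0,0,0,1],[10,-13,-32,0,0,0,1],[10,-13,-32,0,0,0,1],[10,-13,-32,0,0,0,1],[10,-13,-32,0,0,0,1]]]' 60; python3 - <<'E'
from h import *
to([.4805,-.3115,.09])
E
```

```text
t: 1.1
tcp_pos: [0.444, -0.326, 0.1346]
eef_rot: [[-0.0, 0.33, -0.944], [0.0, -0.944, -0.33], [-1.0, -0.0, 0.0]]
ft_force: [-0.3, -0.9, 0.2]
finger_gap: 1.001
t 1.1 tcp [ 0.444  -0.326   0.1346] gap 1.001 F [-0.3 -0.9  0.2]
shift mm [ 44.6  -1.6 -39.2] turn [-0.  0.  0.]
```

```bash
python3 -m crank '[[[0,0,-20,0,0,0,1],[0,-2,-19,0,0,0,1],[20,0,0,0,0,0,1],[20,0,0,0,0,0,1],[20,0,0,0,0,0,1],[20,0,0,0,0,0,1],[14,0,0,0,0,0,1],[12,0,0,0,0,0,1],[0,0,0,0,0,0,1]]]'; python3 - <<'E'
from h import *
to([.4805,-.3115,.028])
s=grab('side');f=grab('top')
cv2.imwrite('pics/g1.png',np.hstack([cv2.resize(s['pixels'][250:350,250:370],(480,400)),cv2.resize(f['pixels'][180:280,320:400],(320,400))])[:,:,::-1])
E
```

```text
t: 1.85
tcp_pos: [0.4775, -0.3112, 0.0267]
eef_rot: [[-0.004, 0.33, -0.944], [0.003, -0.944, -0.33], [-1.0, -0.005, 0.003]]
ft_force: [-0.4, 0.4, -0.8]
finger_gap: 1.001
t 1.85 tcp [ 0.4775 -0.3112  0.0267] gap 1.001 F [-0.4  0.4 -0.8]
shift mm [-1.4  1.3 -2.7] turn [-0.     0.003  0.005]
```

View pics/g1.png

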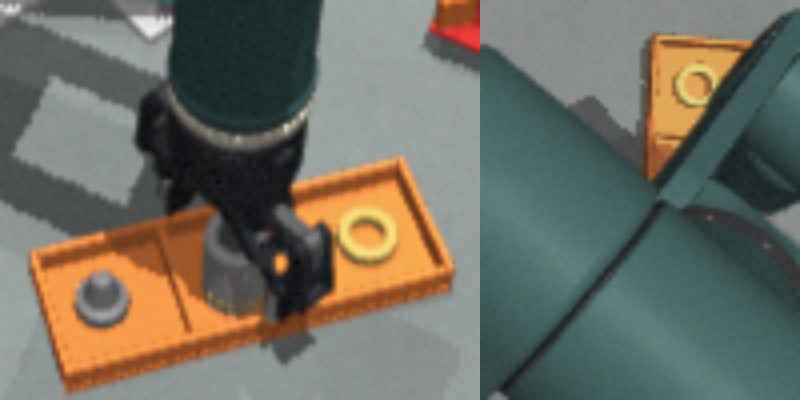

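The crop shows the weight standing between the open fingers, at about (230,265), clear of the bin walls. Closing now.

```bash
python3 -m crank '[[[0,0,-2,0,0,0,-1],[0,0,0,0,0,0,-1],[0,0,0,0,0,0,-1],[0,0,0,0,0,0,-1],[0,0,0,0,0,0,-1],[0,0,0,0,0,0,-1],[0,0,0,0,0,0,-1],[0,0,0,0,0,0,-1],[0,0,0,0,0,0,-1],[0,0,0,0,0,0,-1]]]' 80 && python3 -m crank '[[[-10,0,0,0,0,0,-1],[-20,0,0,0,0,0,-1],[-20,0,0,0,0,0,-1],[-20,0,0,0,0,0,-1],[-20,0,0,0,0,0,-1],[-20,0,0,0,0,0,-1],[-10,0,0,0,0,0,-1],[0,0,0,0,0,0,-1]]]'; python3 - <<'E'
from h import *
to([.6465,.042,.145])
E
```

```text
t: 2.78
tcp_pos: [0.4818, -0.3125, 0.0304]
eef_rot: [[0.001, 0.33, -0.944], [-0.001, -0.944, -0.33], [-1.0, 0.001, -0.001]]
ft_force: [-0.1, -0.8, 6.0]
finger_gap: 0.444
t: 3.45
tcp_pos: [0.4821, -0.3128, 0.1517]
eef_rot: [[0.003, 0.33, -0.944], [-0.002, -0.944, -0.33], [-1.0, 0.003, -0.002]]
ft_force: [0.4, -0.0, -6.5]
finger_gap: 0.451
t 3.45 tcp [ 0.4821 -0.3128  0.1517] gap 0.451 F [ 0.4 -0.  -6.5]
shift mm [   6.3 -280.5 -272.4] turn [-0.    -0.002 -0.003]
```

```bash
python3 -m crank '[[[0,-15,-15,0,0,0,-1],[0,-25,-24,0,0,0,-1],[0,-26,-25,0,0,0,-1],[0,-26,-25,0,0,0,-1],[0,-26,-25,0,0,0,-1],[0,-26,-25,0,0,0,-1],[0,-26,-25,0,0,0,-1],[0,-26,-25,0,0,0,-1],[0,-26,-25,0,0,0,-1],[0,-26,-25,0,0,0,-1],[0,-20,-20,0,0,0,-1],[0,-13,-13,0,0,0,-1]]]' && python3 -m crank '[[[20,0,0,0,0,0,-1],[20,0,0,0,0,0,-1],[20,0,0,0,0,0,-1],[15,0,0,0,0,0,-1],[0,0,0,0,0,0,-1],[0,0,0,0,0,0,-1]]]'; python3 - <<'E'
from h import *
to([.6465,.042,.0325])
s=grab('side');f=grab('top')
cv2.imwrite('pics/p1.png',np.hstack([cv2.resize(s['pixels'][170:250,250:350],(500,400)),cv2.resize(f['pixels'][160:220,250:295],(300,400))])[:,:,::-1])
E
```

```text
t: 4.45
tcp_pos: [0.6449, 0.0465, 0.1473]
eef_rot: [[-0.002, 0.332, -0.943], [0.001, -0.943, -0.332], [-1.0, -0.002, 0.002]]
ft_force: [-0.1, -1.1, -5.8]
finger_gap: 0.443
t: 4.95
tcp_pos: [0.6429, 0.0432, 0.0721]
eef_rot: [[-0.005, 0.33, -0.944], [0.0, -0.944, -0.33], [-1.0, -0.002, 0.005]]
ft_force: [0.4, 0.3, -6.9]
finger_gap: 0.447
t 4.95 tcp [0.6429 0.0432 0.0721] gap 0.447 F [ 0.4  0.3 -6.9]
shift mm [39.5  2.4 -3.2] turn [-0.     0.005  0.002]
```

View pics/p1.png

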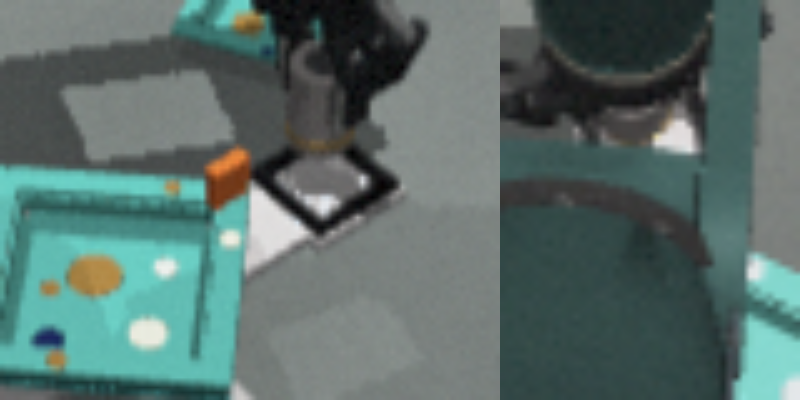

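The weight hangs upright above the pocket; its underside's centre is at about crop (318,140), which is side px (313.4,197.8), and the pocket is open under it. Casting that ray to check the offset.

```bash
python3 - <<'E'
from h import *
import pickle
s=pickle.load(open('side0.pkl','rb'))
print('under',ray(s,313.4,197.6,.0475),'top',ray(s,313.3,182,.1075)); print(proj(s,[.6465,.042,.0475]),proj(s,[.6429,.0432,.1075]))
to([.6465,.042,.0325])
E
```

```text
under [0.64054446 0.04111004 0.0475    ] top [0.63893834 0.04517225 0.1075    ]
[315.1519951  196.90396943] [314.84921831 182.11675487]
t 5.05 tcp [0.6453 0.043  0.0745] gap 0.446 F [-0.4  0.3 -5.2]
shift mm [42.   1.4 -0.8] turn [-0. -0.  0.]
```

```bash
python3 -m crank '[[[14,2,-4,0,0,0,-1],[10,0,0,0,0,0,-1],[3,0,0,0,0,0,-1],[0,0,0,0,0,0,-1],[0,0,0,0,0,0,-1]]]'; python3 - <<'E'
from h import *
for i in range(3): to([.6465,.042,.0325]); s=grab('side')
cv2.imwrite('pics/p2.png',cv2.resize(s['pixels'][175:235,275:350],(750,600),interpolation=cv2.INTER_CUBIC)[:,:,::-1])
E
```

```text
t: 5.47
tcp_pos: [0.6489, 0.0425, 0.0468]
eef_rot: [[-0.001, 0.33, -0.944], [0.0, -0.944, -0.33], [-1.0, -0.001, 0.001]]
ft_force: [0.0, -0.9, -7.2]
finger_gap: 0.447
t 5.47 tcp [0.6489 0.0425 0.0468] gap 0.447 F [ 0.  -0.9 -7.2]
shift mm [14.3 -0.3  2.5] turn [-0.     0.001  0.001]
t 5.52 tcp [0.6494 0.0425 0.0473] gap 0.45 F [ 1.3 -0.4 -6.6]
shift mm [14.8 -0.5  2.9] turn [-0.  0.  0.]
t 5.57 tcp [0.6497 0.0425 0.0476] gap 0.449 F [ 1.3  0.1 -6.5]
shift mm [15.1 -0.6  3.2] turn [-0. -0. -0.]
```

View pics/p2.png

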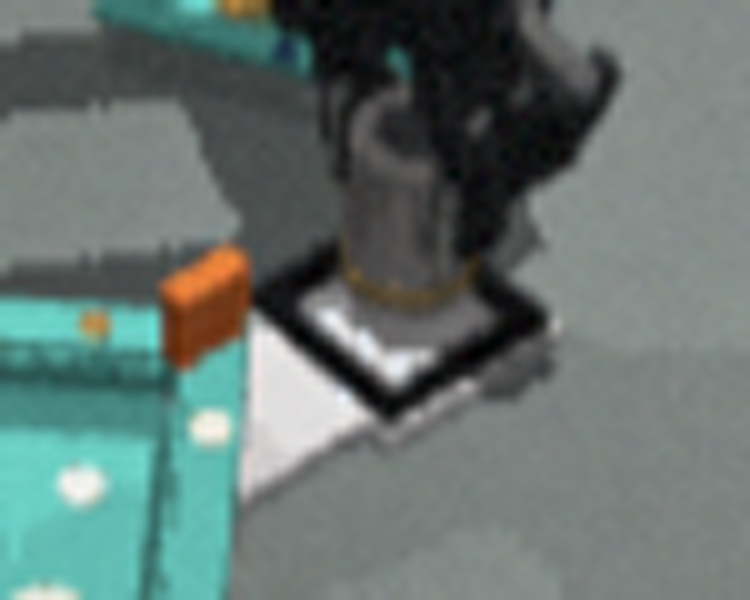

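The weight is 1.1 px right of the pocket's middle (weight at crop (406,262)), about 2.5 mm too far outward. I'll correct that and lower it.

```bash
python3 -m crank '[[[0,0,2.5,0,0,0,-1],[0,0,0,0,0,0,-1],[4,0,0,0,0,0,-1],[4,0,0,0,0,0,-1],[2,0,0,0,0,0,-1],[2,0,0,0,0,0,-1],[0,0,0,0,0,0,-1],[0,0,0,0,0,0,-1]]]'; python3 - <<'E'
from h import *
to([.6465,.042,.0325])
E
```

```text
t: 6.28
tcp_pos: [0.6469, 0.0418, 0.035]
eef_rot: [[-0.001, 0.331, -0.944], [0.0, -0.944, -0.331], [-1.0, -0.0, 0.001]]
ft_force: [-0.4, 0.6, -6.3]
finger_gap: 0.447
t 6.28 tcp [0.6469 0.0418 0.035 ] gap 0.447 F [-0.4  0.6 -6.3]
shift mm [ 2.5 -0.4  0.3] turn [-0.     0.001  0.   ]
```

```bash
python3 -m crank '[[[1,0,0,0,0,0,-1],[1,0,0,0,0,0,-1],[0,0,0,0,0,0,-1]]]'; python3 -m crank '[[[1,0,0,0,0,0,-1],[0,0,0,0,0,0,-1]]]'
```

```text
t: 6.53
tcp_pos: [0.6473, 0.0417, 0.0335]
eef_rot: [[0.0, 0.33, -0.944], [0.0, -0.944, -0.33], [-1.0, 0.0, -0.0]]
ft_force: [1.1, -1.0, -5.7]
finger_gap: 0.444
t: 6.7
tcp_pos: [0.6474, 0.0417, 0.0335]
eef_rot: [[0.001, 0.33, -0.944], [0.0, -0.944, -0.33], [-1.0, 0.0, -0.001]]
ft_force: [-2.2, -1.5, 3.7]
finger_gap: 0.451
```

```bash
python3 -m crank '[[[0,0,0,0,0,0,0.3],[0,0,0,0,0,0,1],[0,0,0,0,0,0,1],[0,0,0,0,0,0,1],[-10,0,0,0,0,0,1],[-20,0,0,0,0,0,1],[-30,0,0,0,0,0,1],[-35,0,0,0,0,0,1],[-30,0,5,0,0,0,1],[-10,0,25,0,0,0,1],[0,0,30,0,0,0,1],[0,0,16,0,0,0,1]]]'; python3 - <<'E'
from h import *
s=grab('side');f=grab('top')
to([.488+.088*.9437,-.014+.088*.331,.15])
cv2.imwrite('pics/p3.png',np.hstack([cv2.resize(s['pixels'][175:255,245:345],(500,400)),cv2.resize(f['pixels'][160:220,250:295],(300,400))])[:,:,::-1])
E
```

```text
t: 7.7
tcp_pos: [0.5735, 0.0161, 0.1692]
eef_rot: [[0.001, 0.331, -0.944], [-0.0, -0.944, -0.331], [-1.0, 0.001, -0.001]]
ft_force: [-1.7, 0.2, -0.6]
finger_gap: 0.998
t 7.8 tcp [0.5725 0.0161 0.1683] gap 0.998 F [ 1.   0.5 -0.8]
shift mm [18.3  0.5  1.7] turn [-0.001  0.002  0.001]
```

View pics/p3.png

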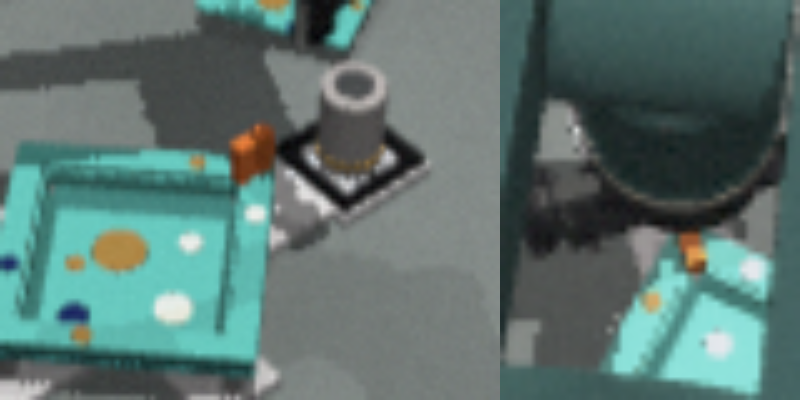

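The weight stands upright inside the pocket, crop (352,130). Next I'll check the ear's position in both first views.

```bash
python3 - <<'E'
from h import *
import pickle
f=pickle.load(open('top0.pkl','rb'));s=pickle.load(open('side0.pkl','rb'))
E=[.571,.0151,.063]
for n,g,b in(('top',f,(268,185,290,208)),('side',s,(285,193,305,214))):
    x0,y0,x1,y1=b;m=cv2.inRange(cv2.cvtColor(g['pixels'],cv2.COLOR_RGB2HSV)[y0:y1,x0:x1],(3,120,90),(20,255,255))
    k,l,st,ce=cv2.connectedComponentsWithStats(m);i=1+st[1:,4].argmax();u=ce[i]+(x0,y0)
    print(n,u,st[i],'expect',proj(g,E),'ray',ray(g,*u,.063))
E
```

```text
top [278. 196.] [ 8  7  5  9 25] expect [277.64370622 196.42549426] ray [0.57244265 0.01395887 0.063     ]
side [295.25714286 205.02857143] [ 6  7  9 12 70] expect [294.61553623 205.82891299] ray [0.57385777 0.01742062 0.063     ]
```

```bash
python3 -m crank '[[[20,0.5,1,0,0,0,1],[25,0,0,0,0,0,1],[25,0,0,0,0,0,1],[20,0,0,0,0,0,1],[12,0,0,0,0,0,1],[8,0,0,0,0,0,1],[0,0,0,0,0,0,1],[0,0,0,0,0,0,1]]]'; python3 - <<'E'
from h import *
to([.572,.0152,.052])
E
```

```text
t: 8.47
tcp_pos: [0.5754, 0.0159, 0.0575]
eef_rot: [[0.0, 0.331, -0.944], [0.0, -0.944, -0.331], [-1.0, -0.0, -0.0]]
ft_force: [-0.2, 0.1, 0.2]
finger_gap: 1.001
t 8.47 tcp [0.5754 0.0159 0.0575] gap 1.001 F [-0.2  0.1  0.2]
shift mm [ 5.5 -0.5  3.4] turn [-0. -0.  0.]
```

```bash
python3 -m crank '[[[3,0,3,0,0,0,1],[2,0,0,0,0,0,1],[0,0,0,0,0,0,-1],[0,0,0,0,0,0,-1],[0,0,0,0,0,0,-1],[0,0,0,0,0,0,-1],[0,0,0,0,0,0,-1],[0,0,0,0,0,0,-1],[0,0,0,0,0,0,-1],[0,0,0,0,0,0,-1],[0,0,0,0,0,0,-1],[0,0,0,0,0,0,-1]]]' 100; python3 - <<'E'
from h import *
s=grab('side')
to([.572,.0152,.052])
cv2.imwrite('pics/e1.png',cv2.resize(s['pixels'][175:255,235:345],(660,480))[:,:,::-1])
E
```

```text
t: 9.47
tcp_pos: [0.5721, 0.0146, 0.0527]
eef_rot: [[0.001, 0.331, -0.944], [-0.0, -0.944, -0.331], [-1.0, 0.0, -0.001]]
ft_force: [-0.9, -1.5, 6.1]
finger_gap: 0.097
t 9.52 tcp [0.5721 0.0146 0.0527] gap 0.097 F [-0.8 -1.9  5.6]
shift mm [ 0.7 -0.6 -0.1] turn [ 0.    -0.001 -0.   ]
```

View pics/e1.png

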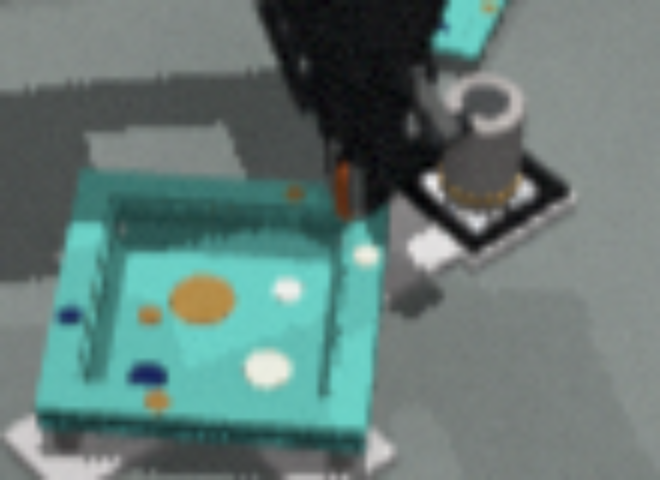

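The fingers hold the ear at (345,190), with the tray and weight unmoved. Now the peel: a turn about the far corner of 12 × 0.013 rad.

```bash
python3 -m crank '[[[-2.5,0,0.1,0,0.013,0,-1],[-2.5,0,0.1,0,0.013,0,-1],[-2.5,0,0.1,0,0.013,0,-1],[-2.5,0,0.1,0,0.013,0,-1],[-2.5,0,0.1,0,0.013,0,-1],[-2.5,0,0.1,0,0.013,0,-1],[-2.5,0,0.1,0,0.013,0,-1],[-2.5,0,0.1,0,0.013,0,-1],[-2.5,0,0.1,0,0.013,0,-1],[-2.5,0,0.1,0,0.013,0,-1],[-2.5,0,0.1,0,0.013,0,-1],[-2.5,0,0.1,0,0.013,0,-1]]]' 110; python3 -m crank '[[[0,0,0,0,0,0,-1],[0,0,0,0,0,0,-1],[0,0,0,0,0,0,-1]]]'; python3 - <<'E'
from h import *
s=grab('side')
to([.572,.0152,.052])
cv2.imwrite('pics/e2.png',cv2.resize(s['pixels'][175:265,230:345],(690,540))[:,:,::-1])
E
```

```text
t: 10.52
tcp_pos: [0.5686, 0.0137, 0.0825]
eef_rot: [[0.148, 0.33, -0.932], [0.052, -0.944, -0.326], [-0.988, -0.0, -0.157]]
ft_force: [0.4, -1.0, 0.7]
finger_gap: 0.093
t: 10.77
tcp_pos: [0.5685, 0.0138, 0.0821]
eef_rot: [[0.146, 0.33, -0.932], [0.052, -0.944, -0.326], [-0.988, -0.0, -0.155]]
ft_force: [1.0, -1.0, -0.3]
finger_gap: 0.097
t 10.82 tcp [0.5685 0.0138 0.0821] gap 0.098 F [-0.4 -0.5  0.4]
shift mm [30.3 -0.2  1. ] turn [-0.    -0.156  0.   ]
```

View pics/e2.png

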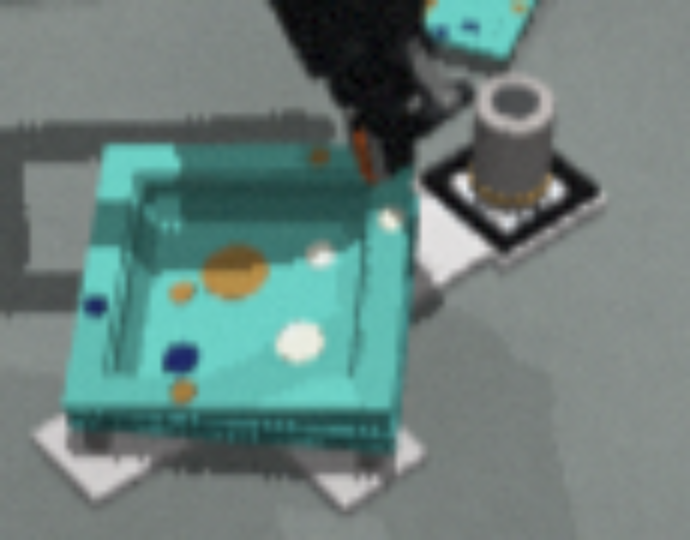

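The ear corner is up about 30 mm, at a tilt of 0.156 rad. The stand lies flat, the weight is in its pocket and the far corner is still on the stack. Now lifting straight up.

```bash
python3 -m crank '[[[-2,0,-0.3,0,0,0,-1],[-2,0,-0.3,0,0,0,-1],[-3,0,-0.5,0,0,0,-1],[-3,0,-0.5,0,0,0,-1],[-4,0,-0.6,0,0,0,-1],[-4,0,-0.6,0,0,0,-1],[-5,0,-0.8,0,0,0,-1],[-5,0,-0.8,0,0,0,-1],[-8,0,-1.3,0,0,0,-1],[-8,0,-1.3,0,0,0,-1],[-8,0,-1.3,0,0,0,-1],[-8,0,-1.3,0,0,0,-1]]]'; python3 -m crank '[[[-8,0,-1.3,0,0,0,-1],[-8,0,-1.3,0,0,0,-1],[-8,0,-1.3,0,0,0,-1],[-8,0,-1.3,0,0,0,-1],[0,0,0,0,-0.03,0,-1],[0,0,0,0,-0.03,0,-1],[0,0,0,0,-0.03,0,-1],[0,0,0,0,-0.03,0,-1],[0,0,0,0,-0.036,0,-1],[0,0,0,0,0,0,-1]]]'; python3 - <<'E'
from h import *
s=grab('side');f=grab('top','lift_top.png');cv2.imwrite('pics/e3.png',s['pixels'][120:330,160:390,::-1])
cv2.imwrite('pics/e3.png',cv2.resize(s['pixels'][130:290,170:360],(760,640))[:600,:,::-1])
to([.466+.088*.9437,.309+.088*.331,.18])
E
```

```text
t: 11.82
tcp_pos: [0.5689, 0.0137, 0.144]
eef_rot: [[0.147, 0.33, -0.932], [0.051, -0.944, -0.326], [-0.988, 0.0, -0.156]]
ft_force: [0.2, 0.1, -1.5]
finger_gap: 0.096
t: 12.65
tcp_pos: [0.5704, 0.014, 0.1758]
eef_rot: [[0.0, 0.331, -0.944], [-0.0, -0.944, -0.331], [-1.0, 0.001, -0.0]]
ft_force: [-0.4, -0.4, -1.9]
finger_gap: 0.093
t 12.75 tcp [0.5693 0.0139 0.1754] gap 0.095 F [ 0.7 -0.1 -1.7]
shift mm [  -4.5 -312.6  -88.2] turn [ 0.    -0.001  0.   ]
```

View pics/e3.png

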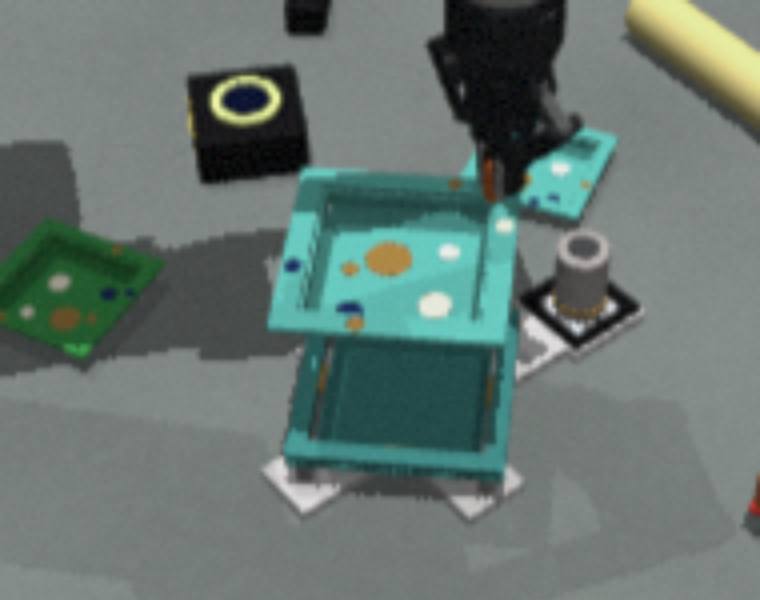

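The tray is free and level, the stand and weight are in place, and the lower trays are exposed at (395,410). Now I'll carry it to the reader.

```bash
python3 -m crank '[[[-3,-8,-2,0,0,0,-1],[-6,-16,-4.4,0,0,0,-1],[0,-24,-7,0,0,0,-1],[0,-28,-8,0,0,0,-1],[0,-30,-8,0,0,0,-1],[0,-30,-9,0,0,0,-1],[0,-30,-9,0,0,0,-1],[0,-30,-9,0,0,0,-1],[0,-30,-8,0,0,0,-1],[0,-28,-8,0,0,0,-1],[0,-24,-7,0,0,0,-1],[0,-18,-5,0,0,0,-1]]]'; python3 -m crank '[[[0,-10,-3,0,0,0,-1],[0,-6,-1,0,0,0,-1],[0,0,0,0,0,0,-1],[0,0,0,0,0,0,-1],[0,0,0,0,0,0,-1],[0,0,0,0,0,0,-1],[0,0,0,0,0,0,-1],[0,0,0,0,0,0,-1]]]'; python3 - <<'E'
from h import *
to([.550,.3376,.1847])
s=grab('side');f=grab('top')
to([.550,.3376,.1847])
for n,g in(('top',f),('side',s)):
    m=cv2.inRange(cv2.cvtColor(g['pixels'],cv2.COLOR_RGB2HSV),(80,70,90),(98,255,255))
    for k in cv2.findContours(m,cv2.RETR_EXTERNAL,cv2.CHAIN_APPROX_NONE)[0]:
        if 900<cv2.contourArea(k)<6000:
            b=cv2.boxPoints(cv2.minAreaRect(k));q=np.array([ray(g,*p,.18) for p in b]);print(n,cv2.contourArea(k),q.mean(0).round(4),q[:,:2].round(3).tolist())
    print('expect mid rim top px',proj(g,[.466,.309,.18]))
cv2.imwrite('pics/f1.png',np.hstack([cv2.resize(s['pixels'][95:275,170:350],(400,400)),cv2.resize(f['pixels'][150:300,130:280],(400,400))])[:,:,::-1])
E
```

```text
t: 13.75
tcp_pos: [0.5497, 0.3237, 0.1847]
eef_rot: [[0.0, 0.331, -0.943], [0.002, -0.943, -0.331], [-1.0, -0.001, -0.001]]
ft_force: [0.3, 0.3, -1.3]
finger_gap: 0.095
t: 14.42
tcp_pos: [0.5494, 0.3367, 0.1844]
eef_rot: [[-0.0, 0.33, -0.944], [-0.0, -0.944, -0.33], [-1.0, 0.0, 0.0]]
ft_force: [-0.4, -0.1, -1.1]
finger_gap: 0.091
t 14.42 tcp [0.5494 0.3367 0.1844] gap 0.091 F [-0.4 -0.1 -1.1]
shift mm [-0.3 -0.6 -0.8] turn [-0.001  0.    -0.   ]
t 14.52 tcp [0.5494 0.337  0.1844] gap 0.091 F [-0.8  0.1 -0.7]
shift mm [-0.3 -0.3 -0.7] turn [-0.001 -0.     0.   ]
top 3128.0 [0.0501 0.5549 0.18  ] [[0.074, 0.679], [0.155, 0.5], [0.025, 0.432], [-0.053, 0.609]]
top 3989.0 [0.1505 0.3437 0.18  ] [[0.156, 0.496], [0.27, 0.259], [0.144, 0.193], [0.032, 0.427]]
top 3401.5 [0.3908 0.7321 0.18  ] [[0.256, 0.828], [0.526, 0.855], [0.526, 0.633], [0.256, 0.613]]
top 1986.0 [ 0.4711 -0.0129  0.18  ] [[0.438, 0.077], [0.563, 0.019], [0.503, -0.104], [0.38, -0.044]]
top 1971.5 [0.5512 0.4246 0.18  ] [[0.672, 0.561], [0.731, 0.414], [0.428, 0.29], [0.374, 0.433]]
expect mid rim top px [178.93503446 221.78557954]
side 2107.0 [ 0.45   -0.1277  0.18  ] [[0.366, -0.161], [0.414, -0.033], [0.539, -0.097], [0.482, -0.219]]
side 1222.0 [0.4632 0.3101 0.18  ] [[0.367, 0.27], [0.409, 0.423], [0.565, 0.346], [0.512, 0.2]]
side 1360.5 [0.3867 0.6348 0.18  ] [[0.252, 0.75], [0.547, 0.751], [0.507, 0.516], [0.24, 0.523]]
expect mid rim top px [227.92411803 121.84897063]
```

View pics/f1.png

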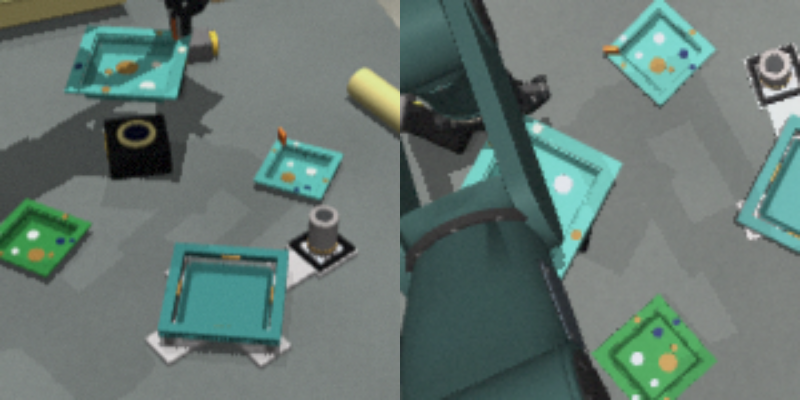

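The tray is held over the reader, side view (127,62) in the crop. The stand is flat, with the weight in its pocket at (322,235). One check that it is level: compare the rim corners in the side view with those of a level tray.

```bash
python3 - <<'E'
from h import *
g=grab('side')
m=cv2.inRange(cv2.cvtColor(g['pixels'],cv2.COLOR_RGB2HSV),(78,50,50),(100,255,255))
m[:100]=0;m[145:]=0;m[:,:195]=0;m[:,265:]=0
k=max(cv2.findContours(m,cv2.RETR_EXTERNAL,cv2.CHAIN_APPROX_NONE)[0],key=cv2.contourArea)
h=cv2.convexHull(k);print('hull',cv2.approxPolyDP(h,2.5,True)[:,0].tolist())
C=np.array([.466,.309,0])
for n,d in(('ear',ux),('left',uy),('far',-ux),('right',-uy)):print(n,[proj(g,C+.106*d+np.array([0,0,z])).round(1).tolist() for z in(.18,.176)])
o=r.get_obs();print(np.abs(o['joint_vel']).max())
E
```

```text
hull [[209, 106], [255, 110], [249, 139], [199, 136]]
ear [[255.8, 108.9], [255.9, 109.9]]
left [[208.6, 106.3], [208.8, 107.3]]
far [[198.2, 135.7], [198.4, 136.8]]
right [[248.8, 138.7], [248.9, 139.8]]
0.0026032877891517007
```

All four corners lie within about 1 px of a level tray centred over the window, and the arm is still.

```bash
python3 -c "
from bench import job_done;print(job_done())"
```

```text
the job is handed in; nothing more can be done
None
```

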